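Change over the blower on the vibration test block

ROBOT

A 6-joint arm with a two-finger parallel gripper is mounted at the origin on the work surface. World frame = base frame: x ahead of the robot, y to its left, z up, the work surface at z = 0. Lengths are in mm, angles in rad, forces in N, time in s.
With the tool pointing down it reaches from about 300 to 775 mm from the base axis. Payload 14.6 kg.
Tool frame: the origin (TCP) lies on the centre line of the jaws, within the pads' length; the fingertips stand 19 mm ahead of it and the grasp point (between the pads) is the TCP (arm.tip_reach is the distance from the TCP to the fingertips, in mm); z points along the fingers, y is the line along which they close (so a half turn about z gives the same grasp; the last joint's range is limited). The gripper opens to 94 mm and grips with 3 to 60 N. Pads are 16 mm wide; open, the fingers measure 119 mm over their backs; the gripper's body (75 mm by 177 mm) begins 78 mm behind the grasp point.
Start: joints at [-1.199, 0.3, 1.521, -0, 1.321, -0.067], TCP at [233.661, -497.887, 224.446] pointing down, gripper open.
Joint ranges: [-3.03, 3.03], [-0.79, 2.21], [0.23, 2.52], [-1.04, 4.18], [0, 3.07], [-2.55, 2.55]. Speed limits (rad/s): [2.22, 2.22, 2.57, 3.14, 3.14, 3.14].

INTERFACE

Orientations are given as [roll, pitch, yaw] about the fixed x, y, z axes, in that order (R = Rz(yaw) Ry(pitch) Rx(roll)).
In Python, from workcell import arm gives the robot as it stands.
- The arm moves only by the tool play_rows, never from a script. Its argument "series" is a list that holds one entry, the list of rows, each a list of 7 numbers: the opening, from 0 (shut) to 1 (fully open), then the shift along the world's x, y, z in m, then the turn, a rotation vector about the world's x, y, z in degrees. In form: [[[fingers, tx, ty, tz, rx, ry, rz], ...]]. A call has 1 to 20 rows; each row shifts and turns the commanded pose from where the row before left it; what a row does not reach is not made up. A row lasts 1/8 s, in which the tool goes at most 62.5 mm and 10.7 degrees, less where a joint would pass 70% of its speed; a pose out of reach is approached as far as the arm can. A call with a gripper value outside its range is refused whole. The fingers move at their own pace and stop on an object; "newtons" is the grip in N (left out, the last holds). Time passes only in rows, so rows that do not move let the fingers close. It gives the time, the measured TCP pose, the force, the opening and the grip force at its end, in the units of the state.
- arm.get_state(): the state, without advancing time (a new reading comes with each control period).
- arm.grab_frame(name): name is "side" or "top"; returns a dict with "color" (480x640x3 uint8, red, green, blue), "fov_y" (degrees; the focal length in pixels is half the picture's height over the tangent of half this angle, whatever the lens; pixels are square), "cx", "cy" (the principal point, pixels), "R" (3x3) and "t" (3): a world point X has camera coordinates R X + t. Camera axes: x right, y down, z forward; pixel columns grow to the right and rows downward; lengths in mm; the calibration is good to about 2 mm. A picture is of the moment at which its call begins. There is no depth.
- arm.job_done(): hands the job in; it is judged then, once.
The state is a dict: "t": time; "q": joint angles; "joint_velocities": joint speeds; "effort": joint torques, N m; "tcp_pos": TCP position; "tool_rot": TCP orientation; "force": force on the tool from outside, world axes, zero at the start; "torque": the same for the moment, N m; "finger_gap": opening from 0.0 (shut) to 1.0 (fully open); "gripper_force": force on a finger pad.
Only numpy, scipy, OpenCV 4.12 (cv2) and the standard library are available. Lean on these libraries where they do the work, as an engineer would, in place of code of your own. Each camera call takes 0.05 s, during which the arm holds its last target. There are 200 camera calls.

TASK

The small blower on the black foam block has been measured: lay it squarely on top of its twin on the blue bench mat, without shifting the twin. In its place lay the large blower, intake up, in the middle of the foam block with its outlet pointing squarely to the block's right-hand end (right as seen from the robot looking out over the table), and stand the heat sink on the foam centred in front of the outlet, fins in line with the air stream, a finger's width (about 14 mm) away and not touching. Stand the wireless vibration sensor upright on the middle of the large blower's flat roof, the plain part over the outlet, clear of the intake.

Things in the scene. Friction and masses are not known exactly. Their poses are not given: they have to be found in the camera images.
- small_center (a point): small grey snail-shaped blower that starts on the foam block: 62 (x) by 50 (y) by 15 mm high, about 50 g. Point: half-way up (7.5 mm), midway in its width, 32 mm behind the outlet mouth, 30 mm ahead of the round back. x points out of the outlet, z up out of the round intake with the black impeller. Take it across its 50 mm width here: flat wall at -y, round scroll at +y.
- twin_center (a point): its twin, the same small blower in every way, that starts on the mat and stays there as the bottom of the pile of two. Point and axes as for the other small blower; flat top 15 mm above the mat.
- big_center (a point): large grey snail-shaped blower, starts on the mat: 82 (x) by 62 (y) by 28 mm high, 85-145 g. Point: half-way up (14 mm), midway in its width, 43 mm behind the outlet mouth, 39 mm ahead of the round back. x points out of the outlet, z up out of the 41 mm intake. The mouth spans y = -31 to +19 mm. Take it across its 62 mm width here: flat wall at -y, round scroll at +y.
- big_roof (a point): middle of the large blower's flat roof, on top of the outlet duct: at x = +28, y = -6 mm from the large blower's point, 28 mm above its underside, 15 mm behind the outlet's mouth. The plain roof measures 31 (x) by 50 mm (y). Same axes as the large blower.
- sink_center (a point): bare aluminium heat sink, on the mat at the start: base plate 50 (x) by 58 mm (y), ten upright fins that run along x, 28 mm high overall. Point: its middle, half-way up (14 mm). Air passes along x, either way round. Take it by the outer fins, across its 58 mm width (y). 75 to 125 g.
- sensor_center (a point): wireless vibration sensor, on the mat at the start: upright steel-and-black round puck 26 mm across and 34 mm high. Point: its centre, 17 mm above its underside. z up. About 45 g.
- foam: firm (rigid) black foam block, fixed: 190 (x) by 280 (y) by 45 mm high. Origin: centre of its underside, on the table; flat top 45 mm above. y runs along its length, -y to the right-hand end as seen from the robot. On the robot's left or right, within 0.15 rad of square. A small upright motor 41 mm tall stands near its left-hand end and may stay.
- mat: blue bench mat fixed to the table on the other side from the foam block, 280 (x) by 320 (y) by 3 mm thick. Origin: centre of its underside; the twin, the large blower, the heat sink and the sensor start on it in any order, with a screwdriver and a small round screw pot (22 mm tall) along its ends.

How it is judged:
By the outcome, as a careful person would: the job done as asked, in the order asked, and still so for the second after the job is handed in, with the robot touching nothing.
It also fails if it takes over 120 s, if anything falls off the work surface, if the arm or the gripper's body presses on something with over 40 N, if the wrist force passes 120 N, or if a joint passes its speed limit or range.

## Working session

There is one attempt and no reset: what is moved stays moved. The work goes in short steps, Python scripts to look and compute and a tool call to move; the robot and the scene stay as the last step left them, time stands still between calls to the robot, and variables do not carry over. Pictures are saved under pics/ and viewed, at most 14 in all, crops included, and the job is handed in when it is done.

Besides the shell and the picture viewer there is one more tool, called after "Call:" as name([rows], argument=value, ...), one row to a line, values as JSON. play_rows: Moves the arm, as the interface text tells. Its arguments: {"type":"object","properties":{"series":{"type":"array","items":{"type":"array","items":{"type":"array","items":{"type":"number"}}}},"newtons":{"type":"number"}},"required":["series"]}

```bash
mkdir -p pics; cat > h.py <<'E'
import numpy as np, cv2, pickle
from workcell import arm
def snap(n,f):
    d=arm.grab_frame(n); cv2.imwrite('pics/%s.png'%f,cv2.cvtColor(np.asarray(d['color']),cv2.COLOR_RGB2BGR)); pickle.dump(d,open('pics/%s.pkl'%f,'wb')); return d
def ld(f): return pickle.load(open('pics/%s.pkl'%f,'rb'))
def K(d): f=240/np.tan(np.radians(d['fov_y'])/2); return f
def ray(d,u,v,z):
    "world point at height z seen at pixel"
    R=np.array(d['R']);t=np.array(d['t']);f=K(d)
    c=-R.T@t; r=R.T@np.array([(u-d['cx'])/f,(v-d['cy'])/f,1]); return c+r*(z-c[2])/r[2]
def proj(d,X):
    p=np.atleast_2d(X)@np.array(d['R']).T+np.array(d['t']); return p[:,:2]/p[:,2:]*K(d)+[d['cx'],d['cy']]
E
python3 - <<'E'
from h import *
for n in('top','side'):
    d=snap(n,n+'0'); R=np.array(d['R']); print(n,d['fov_y'],d['cx'],d['cy'],(-R.T@d['t']).round(),R.round(3).tolist())
    print([k for k in d])
s=arm.get_state(); print(s['tcp_pos'],s['tool_rot'],s['finger_gap'],s['force'])
E
```

```text
top 55.54811842331405 317.7896681550645 240.00915009813366 [ 448.    9. 1007.] [[0.021, -0.999, 0.032], [-0.993, -0.024, -0.114], [0.115, -0.029, -0.993]]
['color', 'fov_y', 'cx', 'cy', 'R', 't']
side 51.02811397080404 315.9083564929801 240.22405890707384 [ 534. -642.  543.] [[0.998, -0.059, 0.008], [-0.029, -0.605, -0.796], [0.052, 0.794, -0.606]]
['color', 'fov_y', 'cx', 'cy', 'R', 't']
[ 233.57957926 -497.71303504  223.96218878] [-3.14060845e+00 -9.57890117e-05  4.38746903e-01] 0.997201957321752 [ 0.42134475  0.88267621 -0.49569605]
```

View pics/top0.png

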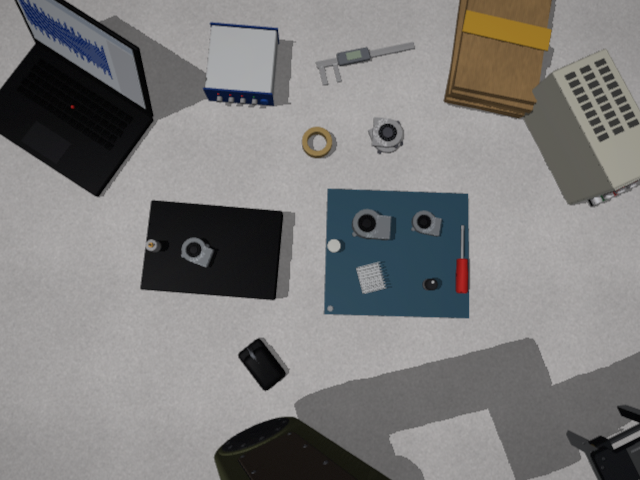

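View pics/side0.png

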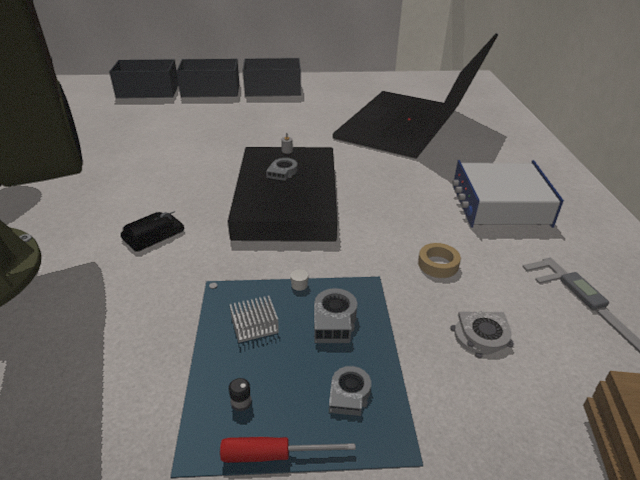

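```bash
python3 - <<'E'
from h import *
a=cv2.imread('pics/top0.png'); b=cv2.imread('pics/side0.png')
r=lambda im,x0,x1,y0,y1,s: cv2.resize(im[y0:y1,x0:x1],None,fx=s,fy=s,interpolation=cv2.INTER_CUBIC)
# top: objects on the mat x340-450,y200-300 scaled 5; foam small 175-225,225-275 scaled 5
A=np.clip(r(a,345,450,200,302,5).astype(float)*1.5,0,255); B=np.clip(r(a,175,225,225,275,5)*1.5,0,255)
o=np.zeros((510,525+260,3)); o[:510,:525]=A; o[:250,530:780]=B
B=np.clip(r(b,255,305,140,190,5)*1.5,0,255); o[255:505,530:780]=B
cv2.imwrite('pics/c1.png',o)
cv2.imwrite('pics/c2.png',np.clip(r(b,215,385,275,425,4).astype(float)*1.5,0,255))
E
```

```text
[ WARN:0@0.398] global loadsave.cpp:1063 imwrite_ Unsupported depth image for selected encoder is fallbacked to CV_8U.
```

View pics/c1.png

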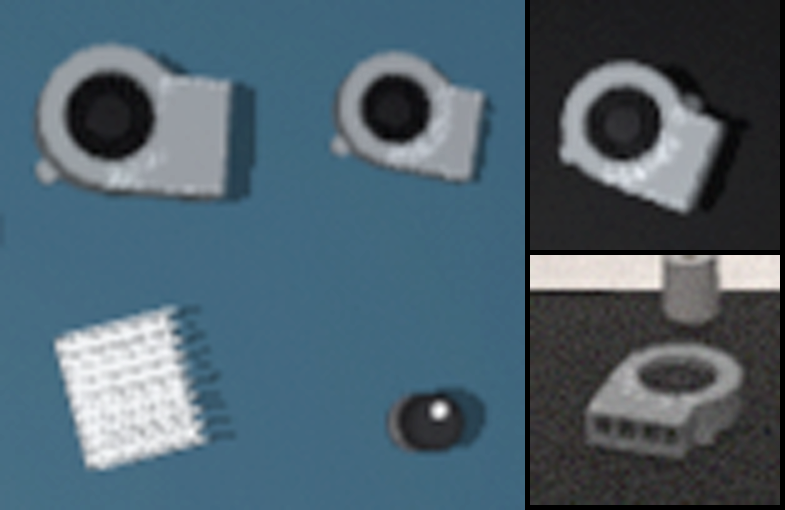

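View pics/c2.png

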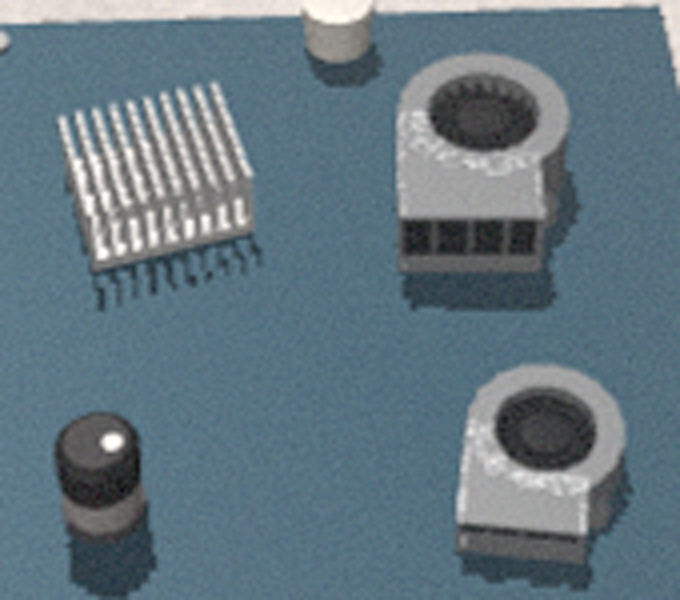

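```bash
cat > fit.py <<'E'
from h import *
from scipy.optimize import minimize
th=np.linspace(0,2*np.pi,40)
def blower(r,cx,mx,y0,y1,z0,h):
    c=np.c_[cx+r*np.cos(th),r*np.sin(th)]; q=np.array([[cx,y0],[mx,y0],[mx,y1],[cx,y1]],float)
    return [(c,z0,h),(q,z0,h)]
def box(a,b,z0,h): return [(np.array([[-a,-b],[a,-b],[a,b],[-a,b]])/2.,z0,h)]
def cyl(r,z0,h): return [(np.c_[r*np.cos(th),r*np.sin(th)],z0,h)]
BIG=lambda z:blower(31,-8,43,-31,19,z,28); SM=lambda z:blower(25,-5,32,-25,15,z,15); SINK=lambda z:box(50,58,z,28); SEN=lambda z:cyl(13,z,34)
S=6
def render(d,parts,p,roi):
    x0,x1,y0,y1=roi; m=np.zeros(((y1-y0)*S,(x1-x0)*S),np.uint8)
    c,s=np.cos(p[2]),np.sin(p[2]); Rz=np.array([[c,-s],[s,c]])
    for P,z0,h in parts:
        w=P@Rz.T+p[:2]; X=np.r_[np.c_[w,np.full(len(w),z0)],np.c_[w,np.full(len(w),z0+h)]]
        u=(proj(d,X)-[x0,y0]+.5)*S-.5
        cv2.fillConvexPoly(m,np.round(cv2.convexHull(u.astype(np.float32))*16).astype(np.int32),1,shift=4)
    return m
def seg(d,roi,mode):
    x0,x1,y0,y1=roi; im=np.asarray(d['color'])[y0:y1,x0:x1]
    im=cv2.resize(im,None,fx=S,fy=S,interpolation=cv2.INTER_CUBIC).astype(float); im=cv2.GaussianBlur(im,(0,0),S*.5)
    r,g,b=im[...,0],im[...,1],im[...,2]
    m={'mat':(b+3)/(r+3)<1.3,'black':g>60,'foam':g<45}[mode].astype(np.uint8)
    k=np.ones((2*S+1,2*S+1),np.uint8) if mode=='mat' else np.ones((S,S),np.uint8)
    if mode=='mat': m=cv2.morphologyEx(m,cv2.MORPH_CLOSE,k)
    m=cv2.morphologyEx(m,cv2.MORPH_OPEN,cv2.getStructuringElement(2,(3*S,3*S)))
    c,_=cv2.findContours(m,0,1); c=max(c,key=cv2.contourArea); o=np.zeros_like(m); cv2.drawContours(o,[c],-1,1,-1); return o
def fit(ds,rois,modes,parts,p0,fixyaw=False):
    ms=[seg(d,r,m) for d,r,m in zip(ds,rois,modes)]
    sc=np.array([1,1,100.])
    def cost(q):
        p=q/sc; e=0
        if fixyaw: p=np.r_[p[:2],p0[2]]
        for d,r,m in zip(ds,rois,ms):
            a=render(d,parts,p,r); e+=1-(a&m).sum()/(a|m).sum()
        return e/len(ds)
    b=None
    for dy in((0,) if fixyaw else(-.15,0,.15)):
        x0=(np.array(p0)+[0,0,dy])*sc
        s=minimize(cost,x0,method='Nelder-Mead',options=dict(initial_simplex=x0+np.r_[np.zeros((1,3)),np.diag([6,6,8.])],xatol=.05,fatol=1e-5))
        if b is None or s.fun<b.fun: b=s
    return b.x/sc,b.fun
E
cat > m1.py <<'E'
from fit import *
T,D=ld('top0'),ld('side0')
def G(u,v,z): return ray(T,u,v,z)[:2]
obs={'big':(BIG(3),G(372,224,17),-1.57,(345,401,203,246),(308,364,284,352),'mat'),
'twin':(SM(3),G(427,223,10),-1.65,(409,447,207,241),(324,378,362,422),'mat'),
'small':(SM(45),G(198,252,52),-2.1,(182,222,233,272),(262,302,153,184),'black'),
'sink':(SINK(3),G(372,277,17),-1.4,(353,391,258,298),(225,285,290,352),'mat'),
'sensor':(SEN(3),G(431,284,20),0,(420,443,275,294),(226,254,374,412),'mat'),
'foam':(box(190,280,0,45),G(213,250,40),0.05,(130,305,190,310),(215,350,140,250),'foam')}
if __name__=='__main__':
  vis=[]
  for n,(P,c,y,rt,rs,m) in obs.items():
    p0=[*c,y]
    for nm,ds,rr in(('top',[T],[rt]),('side',[D],[rs]),('both',[T,D],[rt,rs])):
        p,f=fit(ds,rr,[m]*len(ds),P,p0,n=='sensor'); print(n,nm,p.round(3),round(f,3))
    row=[]
    for d,r in((T,rt),(D,rs)):
        x0,x1,y0,y1=r; im=cv2.resize(np.asarray(d['color'])[y0:y1,x0:x1,::-1],None,fx=S,fy=S)
        for mk,col in((seg(d,r,m),(0,255,0)),(render(d,P,p,r),(0,0,255))):
            cs,_=cv2.findContours(mk,0,1); im=np.ascontiguousarray(im); cv2.drawContours(im,cs,-1,col,1 if n!='foam' else 3)
        row.append(cv2.resize(im,(260,290)))
    vis.append(np.hstack(row[:2]))
  o=np.vstack([np.hstack(vis[:3]),np.hstack(vis[3:])]); o=cv2.resize(o,(800,298)) if 0 else cv2.resize(o,(800,600)); cv2.imwrite('pics/fit1.png',o)
E
python3 m1.py
```

```text
big top [ 601.665 -133.538   -1.614] 0.034
big side [ 597.112 -129.897   -1.604] 0.046
big both [ 599.099 -131.134   -1.557] 0.099
twin top [ 609.073 -258.932   -1.721] 0.045
twin side [ 605.32  -255.518   -1.751] 0.051
twin both [ 607.159 -257.309   -1.809] 0.122
small top [530.525 236.105  -1.92 ] 0.028
small side [526.662 261.853  -1.884] 0.302
small both [530.066 236.392  -1.906] 0.248
sink top [ 483.525 -135.612   -1.3  ] 0.035
sink side [ 479.832 -132.977   -1.268] 0.04
sink both [ 482.264 -135.356   -1.303] 0.086
sensor top [ 4.72274e+02 -2.63372e+02  2.70000e-02] 0.217
sensor side [ 4.68049e+02 -2.64159e+02  3.50000e-02] 0.069
sensor both [ 4.6900e+02 -2.6415e+02  2.5000e-02] 0.171
foam top [ 5.35726e+02  2.01214e+02 -5.90000e-02] 0.048
foam side [ 5.30295e+02  2.11850e+02 -6.10000e-02] 0.048
foam both [ 5.32589e+02  2.05047e+02 -5.90000e-02] 0.056
```

View pics/fit1.png

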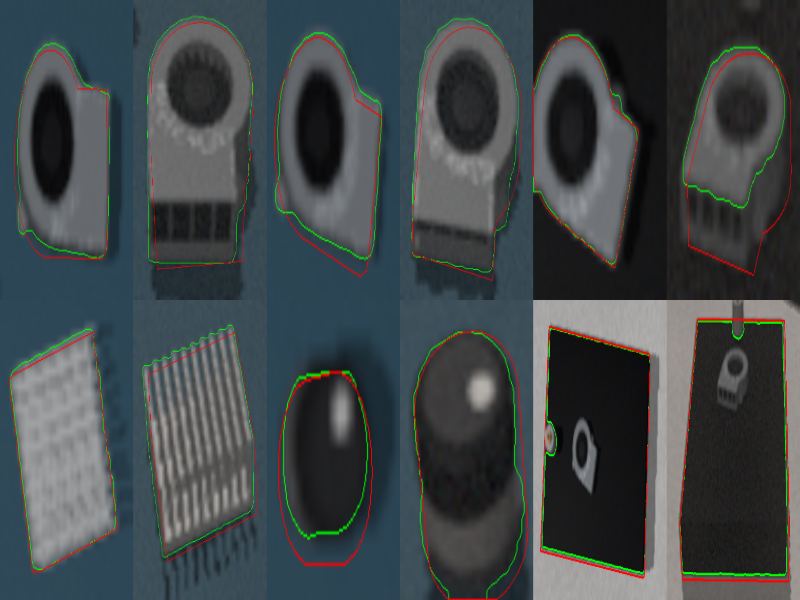

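Call:
play_rows([
  [[1,0.0184,0.046,0,0,0,2.8],[1,0.0184,0.046,0,0,0,2.8],[1,0.0184,0.046,0,0,0,2.8],[1,0.0184,0.046,0,0,0,2.8],[1,0.0184,0.046,0,0,0,2.8],[1,0.0184,0.046,0,0,0,2.8],[1,0.0184,0.046,0,0,0,2.8],[1,0.0184,0.046,0,0,0,2.8],[1,0.0184,0.046,0,0,0,2.8],[1,0.0184,0.046,0,0,0,2.8],[1,0.0184,0.046,0,0,0,2.8],[1,0.0184,0.046,0,0,0,2.8],[1,0.0184,0.046,0,0,0,2.8],[1,0.0184,0.046,0,0,0,2.8],[1,0.0184,0.046,0,0,0,2.8],[1,0.0184,0.046,0,0,0,2.8],[1,0,0,-0.05,0,0,0],[1,0,0,-0.04,0,0,0],[1,0,0,0,0,0,0],[1,0,0,0,0,0,0]],
], newtons=15)

```text
t: 2.6
tcp_pos: [528.7, 238.3, 136.2]
tool_rot: [3.14, -0.001, 1.221]
force: [-0.3, -0.2, 1.2]
finger_gap: 1.003
gripper_force: 0.0
```

```bash
python3 - <<'E'
from h import *
s=arm.get_state(); print(s['tcp_pos'],s['tool_rot'],s['force'])
o=[]
for n in('top','side'):
    d=snap(n,n+'1'); u=proj(d,s['tcp_pos'])[0]; print(n,u)
    x0,y0=int(u[0])-50,int(u[1])-50; print(x0,y0)
    im=cv2.imread('pics/%s1.png'%n)[y0:y0+100,x0:x0+100]; im=cv2.resize(im,None,fx=4,fy=4,interpolation=cv2.INTER_CUBIC)
    im=np.clip(im.astype(float)*1.8,0,255)
    tp=np.array(s['tcp_pos']); c,sn=np.cos(s['tool_rot'][2]),np.sin(s['tool_rot'][2])
    for k in(-47,0,47):
        X=tp+np.array([-sn*k,c*k,-19]); q=(proj(d,X)[0]-[x0,y0])*4; cv2.circle(im,tuple(int(v) for v in q),3,(0,0,255),-1)
    o.append(im)
cv2.imwrite('pics/c3.png',np.hstack(o).astype(np.uint8))
E
```

```text
[528.73748262 238.27039666 136.19741847] [ 3.14013285e+00 -1.24780473e-03  1.22056837e+00] [-0.27949574 -0.21261098  1.23210227]
top [184.02145007 247.1787397 ]
134 197
side [283.42904387 128.83075266]
233 78
```

View pics/c3.png

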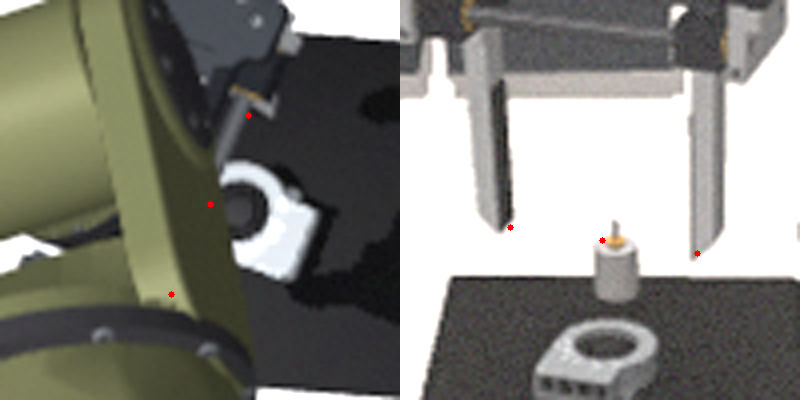

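Call:
play_rows([
  [[1,0,0,-0.03,0,0,0],[1,0,0,-0.03,0,0,0],[1,0,0,-0.01,0,0,0],[1,0,0,0,0,0,0],[0.4,0,0,0,0,0,0],[0.4,0,0,0,0,0,0],[0.4,0,0,0,0,0,0],[0.4,0,0,0,0,0,0],[0.4,0,0,0,0,0,0],[0.4,0,0,0,0,0,0],[0.4,0,0,0,0,0,0],[0.4,0,0,0,0,0,0]],
], newtons=15)

```text
t: 4.2
tcp_pos: [528.1, 238.1, 64.5]
tool_rot: [3.142, -0.0, 1.221]
force: [-0.6, -0.1, 1.2]
finger_gap: 0.529
gripper_force: 15.0
```

Call:
play_rows([
  [[0.4,0,0,0.03,0,0,0],[0.4,0,0,0.05,0,0,0],[0.4,0,-0.02,0.01,0,0,0],[0.4,0.0072,-0.045,0,0,0,1],[0.4,0.0072,-0.045,0,0,0,1],[0.4,0.0072,-0.045,0,0,0,1],[0.4,0.0072,-0.045,0,0,0,1],[0.4,0.0072,-0.045,0,0,0,1],[0.4,0.0072,-0.045,0,0,0,1],[0.4,0.0072,-0.045,0,0,0,1],[0.4,0.0072,-0.045,0,0,0,1],[0.4,0.0072,-0.045,0,0,0,1],[0.4,0.0072,-0.045,0,0,0,1],[0.4,0.007,-0.025,0,0,0,0.6],[0.4,0,0,-0.05,0,0,0],[0.4,0,0,-0.03,0,0,0],[0.4,0,0,0,0,0,0],[0.4,0,0,0,0,0,0]],
], newtons=15)

```text
t: 6.45
tcp_pos: [607.3, -257.3, 75.6]
tool_rot: [3.14, 0.0, 1.406]
force: [0.5, 0.1, -0.1]
finger_gap: 0.529
gripper_force: 15.0
```

```bash
python3 - <<'E'
from h import *
s=arm.get_state(); print(s['tcp_pos'],s['tool_rot'],s['force'])
o=[]
for n in('top','side'):
    d=snap(n,n+'2'); u=proj(d,s['tcp_pos'])[0]; print(n,u)
    x0,y0=int(u[0])-50,int(u[1])-50; print(x0,y0)
    im=cv2.imread('pics/%s2.png'%n)[y0:y0+100,x0:x0+100]; im=cv2.resize(im,None,fx=4,fy=4,interpolation=cv2.INTER_CUBIC)
    o.append(np.clip(im.astype(float)*1.6,0,255))
cv2.imwrite('pics/c4.png',np.hstack(o).astype(np.uint8))
E
```

```text
[ 607.32552173 -257.32070362   75.60528071] [3.14038557e+00 4.10831693e-04 1.40559537e+00] [ 0.46228432  0.11393713 -0.12132846]
top [433.05570958 218.20281243]
383 168
side [355.23770549 356.00188785]
305 306
```

View pics/c4.png

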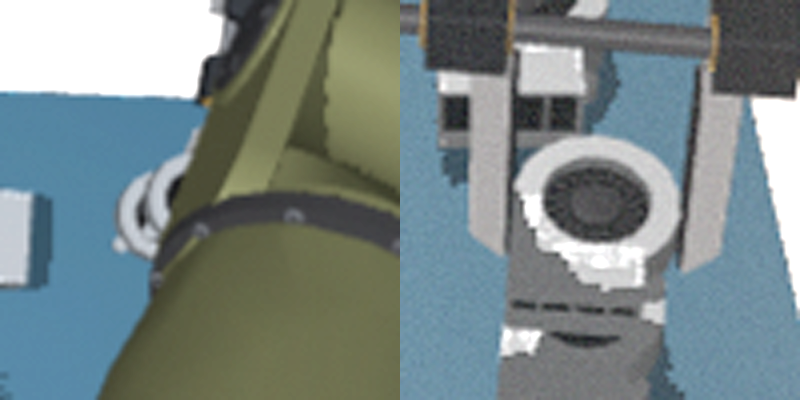

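```bash
python3 - <<'E'
from fit import *
D0=ld('side0');D=ld('side2')
a=ray(D0,215+546/4-.4,275+429.5/4-.4,18); b=ray(D,305+196.5/4-.4,306+199/4-.4,71.1)
print('twin intake',a.round(1),'held',b.round(1))
y=-1.735; x=np.array([np.cos(y),np.sin(y)]); yy=np.array([-x[1],x[0]])
print('pred twin intake (side frame)',np.array([605.3,-255.5])-5*x,' held pred from TCP',np.array([607.3,-257.3])-5*x)
dd=(b-a)[:2]; print('held-twin along x,y',dd@x,dd@yy)
# hold orientation check: outline fit of held part in side view is cluttered; mouth top edge corners
for nm,d,P,c,z in(('twin',D0,None,(607.2,-257.2),3),('held',D,None,(607.3,-257.3),56.1)):
    for q in((32,-25),(32,15)):
        w=np.array(c)+q[0]*x+q[1]*yy; u=proj(d,[*w,z+15])[0]; print(nm,q,u, ((u-[215,275])*4 if nm=='twin' else (u-[305,306])*4+[400,0]).round())
E
```

```text
twin intake [ 606.1 -250.8   18. ] held [ 606.3 -252.5   71.1]
pred twin intake (side frame) [ 606.11733384 -250.56725579]  held pred from TCP [ 608.11733384 -252.36725579]
held-twin along x,y 1.7094195923661029 0.5251381029476244
twin (32, -25) [330.50065886 406.44059634] [462. 526.]
twin (32, 15) [363.85886407 409.64327443] [595. 539.]
held (32, -25) [331.79844598 378.71918785] [507. 291.]
held (32, 15) [367.0548751  381.95085098] [648. 304.]
```

Call:
play_rows([
  [[0.4,-0.0005,0.0016,-0.02,0,0,0],[0.4,0,0,-0.01,0,0,0],[0.4,0,0,-0.004,0,0,0],[0.4,0,0,0,0,0,0],[0.4,0,0,0,0,0,0]],
])

```text
t: 7.18
tcp_pos: [606.8, -255.4, 40.8]
tool_rot: [3.141, 0.0, 1.406]
force: [0.0, 0.6, -0.1]
finger_gap: 0.528
gripper_force: 15.0
```

```bash
python3 - <<'E'
from h import *
s=arm.get_state(); print(s['tcp_pos'],s['tool_rot'],s['force'])
d=snap('side','side3'); im=cv2.imread('pics/side3.png')[340:430,310:400]; 
cv2.imwrite('pics/c5.png',np.clip(cv2.resize(im,None,fx=6,fy=6,interpolation=cv2.INTER_CUBIC)*1.5,0,255).astype(np.uint8))
E
```

```text
[ 606.77298411 -255.38604074   40.84992772] [3.14099698e+00 1.81288260e-04 1.40569129e+00] [ 0.04091643  0.587059   -0.10625003]
```

View pics/c5.png

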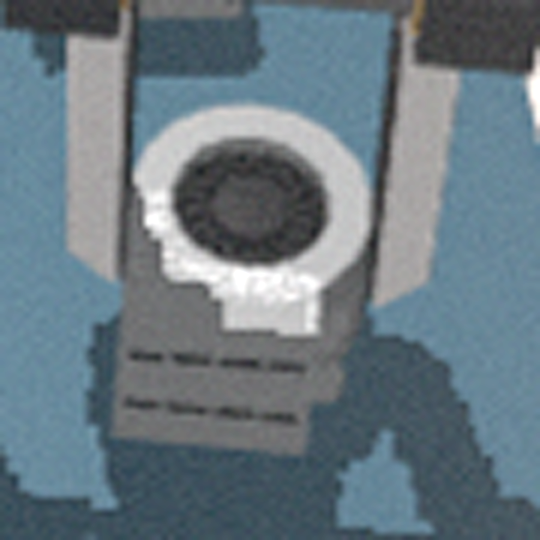

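```bash
python3 - <<'E'
from h import *
d=ld('side3')
a=ray(d,310+212/6,340+411/6,12); 
for g in(2.5,3.3,4): b=ray(d,310+217/6,340+361/6,12+15+g); print(a.round(1),b.round(1),(b-a).round(1))
a=ray(d,310+125/6,340+405/6,12);a2=ray(d,310+298/6,340+421/6,12);b=ray(d,310+130/6,340+355/6,30);b2=ray(d,310+305/6,340+370/6,30)
for p,q in((a,a2),(b,b2)): v=(q-p)[:2]; print(np.hypot(*v),np.arctan2(v[1],v[0]))
E
```

```text
[ 595.5 -284.4   12. ] [ 595.7 -285.    29.5] [ 0.2 -0.5 17.5]
[ 595.5 -284.4   12. ] [ 595.6 -285.5   30.3] [ 0.1 -1.1 18.3]
[ 595.5 -284.4   12. ] [ 595.5 -286.    31. ] [-0.  -1.6 19. ]
34.920217198827224 -0.1599963760624485
34.639554262363916 -0.15359401460349612
```

Call:
play_rows([
  [[0.4,-0.0001,0.0008,-0.0015,0,0,0],[0.4,0,0,-0.001,0,0,0],[0.4,0,0,-0.0005,0,0,0],[0.4,0,0,0,0,0,0]],
])

```text
t: 7.72
tcp_pos: [606.5, -254.5, 37.5]
tool_rot: [3.141, 0.0, 1.406]
force: [-0.6, 0.2, -1.0]
finger_gap: 0.525
gripper_force: 15.0
```

Call:
play_rows([
  [[0.4,0,0,-0.0006,0,0,0],[0.4,0,0,0,0,0,0]],
])

```text
t: 7.98
tcp_pos: [606.5, -254.5, 37.5]
tool_rot: [3.141, 0.0, 1.406]
force: [-2.7, 1.8, 5.8]
finger_gap: 0.525
gripper_force: 15.0
```

Call:
play_rows([
  [[0.58,0,0,0,0,0,0],[0.65,0,0,0,0,0,0],[0.8,0,0,0,0,0,0],[0.8,0,0,0,0,0,0],[0.8,0,0,0.02,0,0,0],[1,0,0,0.04,0,0,0],[1,0,0.02,0.05,0,0,1],[1,-0.0025,0.035,0,0,0,2],[1,-0.0025,0.035,0,0,0,2],[1,-0.0025,0.033,0,0,0,2],[1,0,0,0,0,0,0],[1,0,0,0,0,0,0]],
])

```text
t: 9.48
tcp_pos: [599.2, -132.1, 147.8]
tool_rot: [3.14, 0.0, 1.527]
force: [-0.3, -0.2, -0.6]
finger_gap: 1.002
gripper_force: 0.0
```

```bash
python3 - <<'E'
from fit import *
s=arm.get_state(); print(s['tcp_pos'],s['tool_rot'])
d=snap('side','side4'); T=snap('top','top4')
P=blower(25,-5,32,-25,15,3,30)
r=(320,382,350,425)
p,f=fit([d],[r],['mat'],P,[605,-255,-1.74]); print(p,f)
im=cv2.resize(np.asarray(d['color'])[350:425,320:382,::-1],None,fx=S,fy=S,interpolation=cv2.INTER_CUBIC)
cs,_=cv2.findContours(render(d,P,p,r),0,1); im=np.ascontiguousarray(np.clip(im*1.4,0,255).astype(np.uint8)); cv2.drawContours(im,cs,-1,(0,0,255),1)
cv2.imwrite('pics/c6.png',im)
cv2.imwrite('pics/c7.png',np.asarray(T['color'])[150:350,100:500,::-1].repeat(2,0).repeat(2,1))
E
```

```text
[ 599.19584708 -132.12163161  147.82897611] [3.14046235e+00 4.58566829e-04 1.52735160e+00]
[ 604.69191353 -255.31332946   -1.73126993] 0.038076152304609256
```

View pics/c6.png

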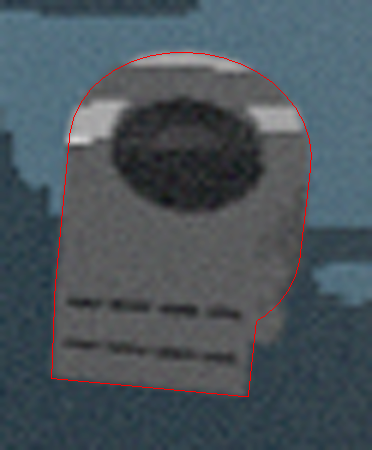

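Call:
play_rows([
  [[1,0,0,-0.05,0,0,0],[1,0,0,-0.05,0,0,0],[1,0,0,-0.015,0,0,0],[1,0,0,-0.008,0,0,0],[1,0,0,0,0,0,0],[0.5,0,0,0,0,0,0],[0.5,0,0,0,0,0,0],[0.5,0,0,0,0,0,0],[0.5,0,0,0,0,0,0],[0.5,0,0,0,0,0,0],[0.5,0,0,0,0,0,0]],
], newtons=25)

```text
t: 10.95
tcp_pos: [599.0, -131.5, 24.1]
tool_rot: [3.141, 0.0, 1.528]
force: [-1.8, -0.1, 6.0]
finger_gap: 0.657
gripper_force: 25.0
```

```bash
cat > edges.py <<'E'
from h import *
def run(names,p):
  x,y,th=p; c,s=np.cos(th),np.sin(th); R2=np.array([[c,-s],[s,c]])
  for n in names:
    d=ld(n); g=cv2.GaussianBlur(np.asarray(d['color']).astype(np.float32).mean(2),(0,0),.7)
    for nm,nv,h,L in(('+x',(1,0),95,120),('-x',(-1,0),95,120),('+y',(0,1),140,80),('-y',(0,-1),140,80)):
      nv=np.array(nv,float); tv=np.array([-nv[1],nv[0]])
      for z in(45,0):
        offs=np.arange(-14,14.1,.25); res=[];lv=[]
        for k in np.linspace(-L,L,41):
          q=(nv*h+tv*k+offs[:,None]*nv)@R2.T+[x,y]; u=proj(d,np.c_[q,np.full(len(q),z)]).astype(np.float32)
          v=cv2.remap(g,u[None,:,0],u[None,:,1],cv2.INTER_LINEAR)[0]; gr=np.gradient(np.convolve(np.pad(v,4,'edge'),np.ones(9)/9,'valid')); i=gr[6:-6].argmax()+6
          res.append((k,offs[i],gr[i])); lv.append(v[-1]-v[0])
        r=np.array(res); m=np.abs(r[:,1]-np.median(r[:,1]))<1.5; a=np.polyfit(r[m,0],r[m,1],1) if m.sum()>5 else (0,0)
        print(n,nm,'z',z,'off %.2f slope %.4f n %d grad %.1f'%(a[1],a[0],m.sum(),np.median(r[:,2])))
E
python3 - <<'E'
from edges import *
run(['top4','side4','top0'],(534,203,-.06))
E
```

```text
top4 +x z 45 off -0.73 slope -0.0003 n 41 grad 8.2
top4 +x z 0 off 7.12 slope -0.0019 n 41 grad 7.9
top4 -x z 45 off -0.93 slope -0.0015 n 41 grad 8.0
top4 -x z 0 off -0.09 slope -0.0017 n 41 grad 7.6
top4 +y z 45 off 0.06 slope 0.0015 n 39 grad 7.4
top4 +y z 0 off 12.50 slope -0.0000 n 34 grad 2.4
top4 -y z 45 off 0.77 slope -0.0005 n 41 grad 5.8
top4 -y z 0 off -2.02 slope -0.0021 n 41 grad 5.7
side4 +x z 45 off -2.88 slope -0.0014 n 23 grad 3.1
side4 +x z 0 off 1.03 slope -0.0010 n 28 grad 4.5
side4 -x z 45 off 3.14 slope -0.0009 n 41 grad 6.1
side4 -x z 0 off 12.50 slope 0.0000 n 36 grad 0.7
side4 +y z 45 off 4.11 slope -0.0033 n 9 grad 2.4
side4 +y z 0 off -6.21 slope 0.0108 n 8 grad 0.1
side4 -y z 45 off 6.66 slope -0.0113 n 10 grad 0.1
side4 -y z 0 off -7.31 slope -0.0100 n 34 grad 2.5
top0 +x z 45 off -0.71 slope -0.0007 n 41 grad 7.1
top0 +x z 0 off 7.12 slope -0.0019 n 41 grad 6.9
top0 -x z 45 off -0.91 slope -0.0014 n 41 grad 6.9
top0 -x z 0 off -0.09 slope -0.0017 n 41 grad 6.6
top0 +y z 45 off 0.13 slope 0.0006 n 39 grad 6.4
top0 +y z 0 off 12.50 slope -0.0000 n 34 grad 2.1
top0 -y z 45 off 0.80 slope -0.0003 n 41 grad 5.0
top0 -y z 0 off -2.00 slope -0.0020 n 41 grad 4.9
```

Call:
play_rows([
  [[0.5,0,0,0.02,0,0,0],[0.5,0,0,0.05,0,0,0],[0.5,0,0,0.05,0,0,0],[0.5,0,0.02,0,0,0,-1],[0.5,-0.0084,0.042,0,0,0,0],[0.5,-0.0084,0.042,0,0,0,0],[0.5,-0.0084,0.042,0,0,0,0],[0.5,-0.0084,0.042,0,0,0,0],[0.5,-0.0084,0.042,0,0,0,0],[0.5,-0.0084,0.042,0,0,0,0],[0.5,-0.0084,0.042,0,0,0,0],[0.5,-0.008,0.023,0,0,0,0],[0.5,0,0,-0.04,0,0,0],[0.5,0,0,-0.02,0,0,0],[0.5,0,0,-0.01,0,0,0],[0.5,0,0,0,0,0,0],[0.5,0,0,0,0,0,0]],
])

```text
t: 13.08
tcp_pos: [532.7, 205.6, 75.0]
tool_rot: [3.14, -0.001, 1.51]
force: [0.3, -0.7, -0.7]
finger_gap: 0.657
gripper_force: 25.0
```

```bash
python3 - <<'E'
from h import *
s=arm.get_state(); print(s['tcp_pos'],s['tool_rot'],s['force'])
d=snap('side','side5'); im=cv2.imread('pics/side5.png')[130:250,215:355]; 
cv2.imwrite('pics/c8.png',np.clip(cv2.resize(im,None,fx=5,fy=5,interpolation=cv2.INTER_CUBIC)*1.6,0,255).astype(np.uint8))
E
```

```text
[532.69395487 205.61234035  75.02632653] [ 3.14008355e+00 -5.98159635e-04  1.51024332e+00] [ 0.26186563 -0.71258633 -0.68017157]
```

View pics/c8.png

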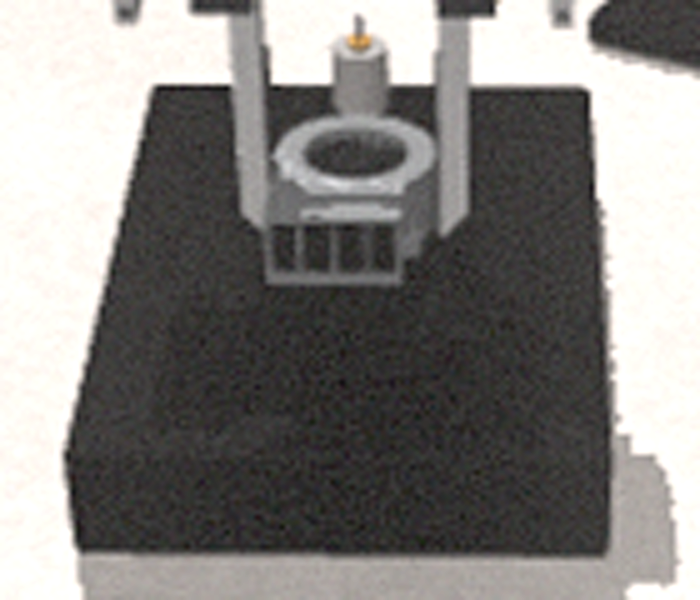

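```bash
python3 - <<'E'
from h import *
d=ld('side5'); W=lambda u,v,z: ray(d,215+u/5-.4,130+v/5-.4,z)[:2]
bl,br,fl,fr=W(155,87,45),W(588,89,45),W(68,455,45),W(609,458,45); f0,f1=W(82,550,0),W(605,553,0)
for n in('bl','br','fl','fr','f0','f1'): print(n,eval(n).round(1))
print('centre x from left/right edges',((bl+br+fl+fr)/4).round(1),'widths',np.linalg.norm(br-bl),np.linalg.norm(fr-fl),np.linalg.norm(f1-f0),np.linalg.norm(bl-fl))
m0,m1=W(268,284,53.9),W(402,284,53.9); print('mouth',m0.round(1),m1.round(1),np.linalg.norm(m1-m0))
th=-.061; X=np.array([np.cos(th),np.sin(th)]);Y=np.array([-X[1],X[0]])
c=np.array([532.7,205.6])
print('pred mouth',(c-43*Y-31*X).round(1),(c-43*Y+19*X).round(1))
F=(f0+f1)/2+140*Y; print('centre from front bottom',F.round(1))
E
```

```text
bl [445.4 348.1]
br [631.8 338.1]
fl [429.9  72.7]
fr [615.5  62. ]
f0 [430.  78.]
f1 [616.   67.2]
centre x from left/right edges [530.6 205.2] widths 186.62289750007588 185.9246171737653 186.2789103979285 275.8233753435407
mouth [497.3 167.8] [547.2 165.5] 49.9360162230569
pred mouth [499.1 164.6] [549.  161.5]
centre from front bottom [531.5 212.3]
```

Call:
play_rows([
  [[0.5,0,0,-0.005,0,0,0],[0.5,0,0,-0.002,0,0,0],[0.5,0,0,-0.0012,0,0,0],[0.5,0,0,0,0,0,0],[0.5,0,0,0,0,0,0]],
])

```text
t: 13.75
tcp_pos: [532.2, 205.5, 66.1]
tool_rot: [3.142, -0.0, 1.51]
force: [-2.1, -1.5, 5.7]
finger_gap: 0.659
gripper_force: 25.0
```

Call:
play_rows([
  [[0.7,0,0,0,0,0,0],[0.85,0,0,0,0,0,0],[1,0,0,0,0,0,0],[1,0,0,0,0,0,0],[1,0,0,0.02,0,0,0],[1,0,0,0.05,0,0,0],[1,-0.0063,-0.0425,0.03,0,0,2.5],[1,-0.0063,-0.0425,0,0,0,2.5],[1,-0.0063,-0.0425,0,0,0,2.5],[1,-0.0063,-0.0425,0,0,0,2.5],[1,-0.0063,-0.0425,0,0,0,2.5],[1,-0.0063,-0.0425,0,0,0,2.5],[1,-0.0063,-0.0425,0,0,0,2.5],[1,-0.0063,-0.0425,0,0,0,2.4],[1,0,0,0,0,0,0],[1,0,0,0,0,0,0]],
])

```text
t: 15.75
tcp_pos: [481.8, -134.1, 165.6]
tool_rot: [3.142, -0.0, 1.857]
force: [-1.1, -0.6, 0.0]
finger_gap: 0.999
gripper_force: 0.0
```

```bash
python3 - <<'E'
from fit import *
s=arm.get_state(); print(s['tcp_pos'],s['tool_rot'])
T=snap('top','top6');D=snap('side','side6')
P=BIG(45); o=[]
for d,r,S0 in((T,(180,245,222,278),0),(D,(245,325,140,192),0)):
    m=seg(d,r,'black' )
    p,f=fit([d],[r],['black'],P,[532,205,-1.63]); print(p.round(3),f)
    x0,x1,y0,y1=r; im=np.clip(cv2.resize(np.asarray(d['color'])[y0:y1,x0:x1,::-1],None,fx=S,fy=S,interpolation=cv2.INTER_CUBIC)*1.5,0,255).astype(np.uint8)
    cs,_=cv2.findContours(render(d,P,p,r),0,1); cv2.drawContours(im,cs,-1,(0,0,255),1)
    cs,_=cv2.findContours(m,0,1); cv2.drawContours(im,cs,-1,(0,255,0),1); o.append(cv2.resize(im,(390,330)))
cv2.imwrite('pics/c9.png',np.hstack(o))
E
```

```text
[ 481.80631084 -134.06612707  165.62861332] [ 3.14152766e+00 -1.82407451e-04  1.85710267e+00]
[534.307 205.468  -1.636] 0.033641612840086155
[616.264 216.267  -3.131] 0.4485311968924496
```

View pics/c9.png

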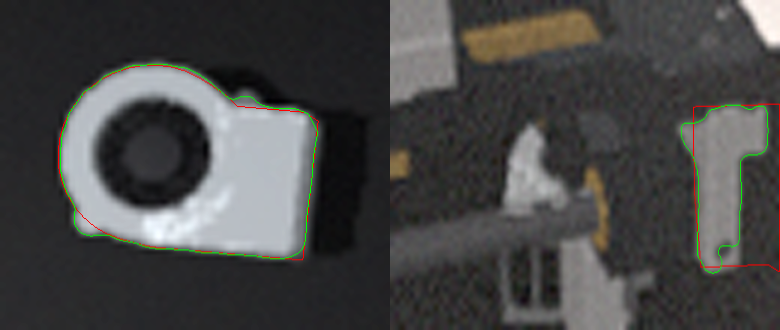

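Call:
play_rows([
  [[1,0,0,-0.05,0,0,0],[1,0,0,-0.05,0,0,0],[1,0,0,-0.03,0,0,0],[1,0,0,-0.0115,0,0,0],[1,0,0,0,0,0,0],[0.45,0,0,0,0,0,0],[0.45,0,0,0,0,0,0],[0.45,0,0,0,0,0,0],[0.45,0,0,0,0,0,0],[0.45,0,0,0,0,0,0],[0.45,0,0,0,0,0,0]],
], newtons=25)

```text
t: 17.23
tcp_pos: [481.8, -134.5, 24.4]
tool_rot: [3.141, 0.0, 1.858]
force: [-1.4, 1.5, 6.1]
finger_gap: 0.616
gripper_force: 24.9
```

Call:
play_rows([
  [[0.45,0,0,0.02,0,0,0],[0.45,0,0,0.05,0,0,0],[0.45,0,0,0.04,0,0,0],[0.45,0.0056,0.037,0,0,0,-3],[0.45,0.0056,0.037,0,0,0,-3],[0.45,0.0056,0.037,0,0,0,-3],[0.45,0.0056,0.037,0,0,0,-3],[0.45,0.0056,0.037,0,0,0,-3],[0.45,0.0056,0.037,0,0,0,-3],[0.45,0.0056,0.037,0,0,0,-2],[0.45,0,0,0,0,0,0],[0.45,0,0,-0.04,0,0,0],[0.45,0,0,-0.015,0,0,0],[0.45,0,0,0,0,0,0],[0.45,0,0,0,0,0,0]],
])

```text
t: 19.1
tcp_pos: [521.6, 124.3, 80.3]
tool_rot: [3.14, -0.0, 1.508]
force: [0.3, 1.1, -0.5]
finger_gap: 0.617
gripper_force: 24.9
```

```bash
python3 - <<'E'
from h import *
s=arm.get_state(); print(s['tcp_pos'],s['tool_rot'],s['force'])
d=snap('side','side7'); im=cv2.imread('pics/side7.png')[140:250,225:345]; 
cv2.imwrite('pics/c10.png',np.clip(cv2.resize(im,None,fx=5,fy=5,interpolation=cv2.INTER_CUBIC)*1.6,0,255).astype(np.uint8))
E
```

```text
[521.56085503 124.31121626  80.26596808] [ 3.14018908e+00 -3.37931671e-04  1.50836058e+00] [ 0.33183154  1.07318724 -0.48606281]
```

View pics/c10.png

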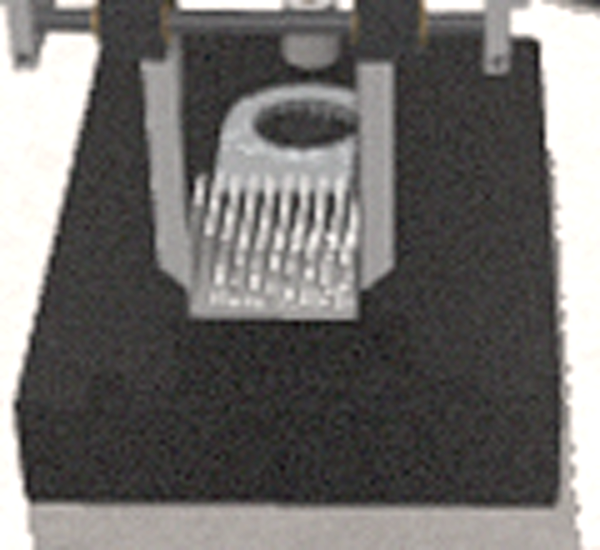

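```bash
python3 - <<'E'
from h import *
d=ld('side7'); W=lambda u,v,z: ray(d,225+u/5-.4,140+v/5-.4,z)[:2]
a,b=W(189,318,58.9),W(359,320,58.9); print(a,b,np.linalg.norm(b-a),np.arctan2(*(b-a)[::-1]))
X=np.array([.998,-.0625]);Y=np.array([.0625,.998])
c=(a+b)/2+25*Y; print('sink centre raw side',c)
m=np.array([521.8,166.55]); print('blower mouth mid raw',m,'gap',(m-c)@Y-25,'lateral',(c-m)@X)
E
```

```text
[488.39666337 103.26798476] [547.95043654  99.18987915] 59.69323951944366 -0.06837096829570888
sink centre raw side [519.73604996 126.17893196]
blower mouth mid raw [521.8  166.55] gap 15.419322782564734 lateral 0.46336961012186295
```

Call:
play_rows([
  [[0.45,-0.0005,0.001,-0.008,0,0,0],[0.45,0,0,-0.004,0,0,0],[0.45,0,0,-0.0015,0,0,0],[0.45,0,0,0,0,0,0],[0.45,0,0,0,0,0,0]],
])

```text
t: 19.77
tcp_pos: [520.4, 125.6, 66.3]
tool_rot: [-3.141, 0.0, 1.509]
force: [-5.4, -1.0, 9.9]
finger_gap: 0.613
gripper_force: 24.9
```

Call:
play_rows([
  [[0.65,0,0,0,0,0,0],[0.8,0,0,0,0,0,0],[0.9,0,0,0,0,0,0],[0.9,0,0,0,0,0,0],[0.9,0,0,0.02,0,0,0],[0.9,0,0,0.05,0,0,0],[0.6,0,0,0.04,0,0,0],[0.6,-0.0046,-0.0356,0,0,0,-8.2],[0.6,-0.0046,-0.0356,0,0,0,-8.2],[0.6,-0.0046,-0.0356,0,0,0,-8.2],[0.6,-0.0046,-0.0356,0,0,0,-8.2],[0.6,-0.0046,-0.0356,0,0,0,-8.2],[0.6,-0.0046,-0.0356,0,0,0,-8.2],[0.6,-0.0046,-0.0356,0,0,0,-8.2],[0.6,-0.0046,-0.0356,0,0,0,-8.2],[0.6,-0.0046,-0.0356,0,0,0,-8.2],[0.6,-0.0046,-0.0356,0,0,0,-8.2],[0.6,-0.0046,-0.0356,0,0,0,-8],[0.6,0,0,0,0,0,0],[0.6,0,0,0,0,0,0]],
])

```text
t: 22.28
tcp_pos: [469.9, -265.6, 175.5]
tool_rot: [-3.141, 0.0, -0.06]
force: [-0.0, 0.5, -0.6]
finger_gap: 0.596
gripper_force: 0.0
```

```bash
python3 - <<'E'
from fit import *
s=arm.get_state(); print(s['tcp_pos'],s['tool_rot'],s['q'][5],s['finger_gap'])
T=snap('top','top8');D=snap('side','side8')
for P,r,p0 in((BIG(45),(180,245,222,278),[534,205,-1.63]),):
    p,f=fit([T],[r],['black'],P,p0); print('big',p.round(3),f); B=p
# sink
r=(226,268,240,290); p,f=fit([T],[r],['black'],SINK(45),[522,124,-1.63]); print('sink',p.round(3),f)
y=B[2]; x=np.array([np.cos(y),np.sin(y)]);yy=np.array([-x[1],x[0]]); dd=p[:2]-B[:2]; print('rel',dd@x-82,dd@yy+6)
o=[]
for d,rr in((T,(175,275,220,295)),(D,(225,325,150,225))):
    x0,x1,y0,y1=rr; o.append(np.clip(cv2.resize(np.asarray(d['color'])[y0:y1,x0:x1,::-1],None,fx=4,fy=4,interpolation=cv2.INTER_CUBIC)*1.5,0,255).astype(np.uint8))
cv2.imwrite('pics/c11.png',np.hstack(o))
E
```

```text
[ 469.86757132 -265.58449964  175.4966938 ] [-3.14131503e+00  2.58500609e-04 -6.04469585e-02] 1.0488224813765517 0.5962446839467013
big [534.287 205.465  -1.636] 0.03375981603346623
sink [522.087 123.869  -1.636] 0.040681614349775796
rel 0.21568362327984403 -0.883147552990927
```

View pics/c11.png

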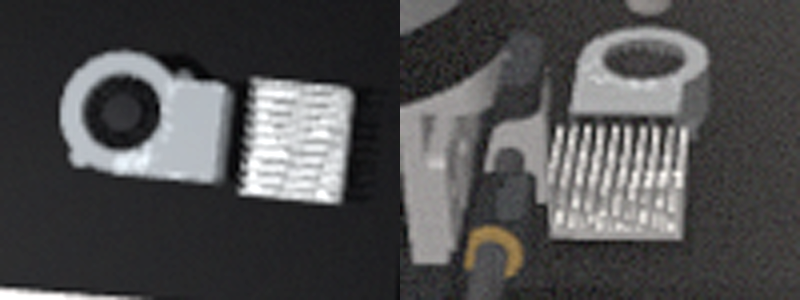

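Call:
play_rows([
  [[0.6,0,0,-0.05,0,0,0],[0.6,0,0,-0.05,0,0,0],[0.6,0,0,-0.03,0,0,0],[0.6,0,0,-0.0135,0,0,0],[0.6,0,0,0,0,0,0],[0.1,0,0,0,0,0,0],[0.1,0,0,0,0,0,0],[0.1,0,0,0,0,0,0],[0.1,0,0,0,0,0,0],[0.1,0,0,0,0,0,0],[0.1,0,0,0,0,0,0]],
], newtons=15)

```text
t: 23.75
tcp_pos: [470.0, -266.2, 32.6]
tool_rot: [3.141, -0.001, -0.062]
force: [-2.0, 0.5, 5.5]
finger_gap: 0.271
gripper_force: 15.0
```

Call:
play_rows([
  [[0.1,0,0,0.03,0,0,0],[0.1,0,0,0.05,0,0,0],[0.1,0,0,0.06,0,0,0],[0.1,0.005,0.0405,0,0,0,0],[0.1,0.005,0.0405,0,0,0,0],[0.1,0.005,0.0405,0,0,0,0],[0.1,0.005,0.0405,0,0,0,0],[0.1,0.005,0.0405,0,0,0,0],[0.1,0.005,0.0405,0,0,0,0],[0.1,0.005,0.0405,0,0,0,0],[0.1,0.005,0.0405,0,0,0,0],[0.1,0.005,0.0405,0,0,0,0],[0.1,0.005,0.0405,0,0,0,0],[0.1,0.005,0.0405,0,0,0,0],[0.1,0,0,0,0,0,0],[0.1,0,0,-0.03,0,0,0],[0.1,0,0,-0.025,0,0,0],[0.1,0,0,0,0,0,0],[0.1,0,0,0,0,0,0]],
])

```text
t: 26.12
tcp_pos: [525.3, 179.1, 118.2]
tool_rot: [-3.141, -0.001, -0.062]
force: [0.4, 0.3, 0.1]
finger_gap: 0.275
gripper_force: 15.0
```

```bash
python3 - <<'E'
from h import *
s=arm.get_state(); print(s['tcp_pos'],s['tool_rot'],s['force'])
D=snap('side','side9'); tp=np.array(s['tcp_pos'])
x0,y0=235,110
im=np.clip(cv2.resize(np.asarray(D['color'])[y0:y0+100,x0:x0+110,::-1],None,fx=6,fy=6,interpolation=cv2.INTER_CUBIC)*1.5,0,255).astype(np.uint8)
th=np.linspace(0,6.283,60); b=np.array([-1.8,1.9,0])
def dr(X,col):
    u=(proj(D,X+b)-[x0,y0]+.5)*6; cv2.polylines(im,[u.astype(np.int32)],True,col,1)
# predicted: sensor bottom circle & top circle, roof outline (true est + side bias)
for z in(-29.6,4.4): dr(np.c_[tp[0]+13*np.cos(th),tp[1]+13*np.sin(th),np.full(60,tp[2]+z)],(0,0,255))
y=-1.634;c,sn=np.cos(y),np.sin(y)
q=np.array([[43,-31],[43,19],[12.5,19],[12.5,-31]])@np.array([[c,sn],[-sn,c]])+[532.4,207.1]
dr(np.c_[q,np.full(4,73.)],(0,255,0))
cv2.imwrite('pics/c12.png',im)
E
```

```text
[525.30515943 179.12280221 118.21287239] [-3.14129886e+00 -1.08237186e-03 -6.24966027e-02] [0.44712815 0.31623245 0.05360037]
```

View pics/c12.png

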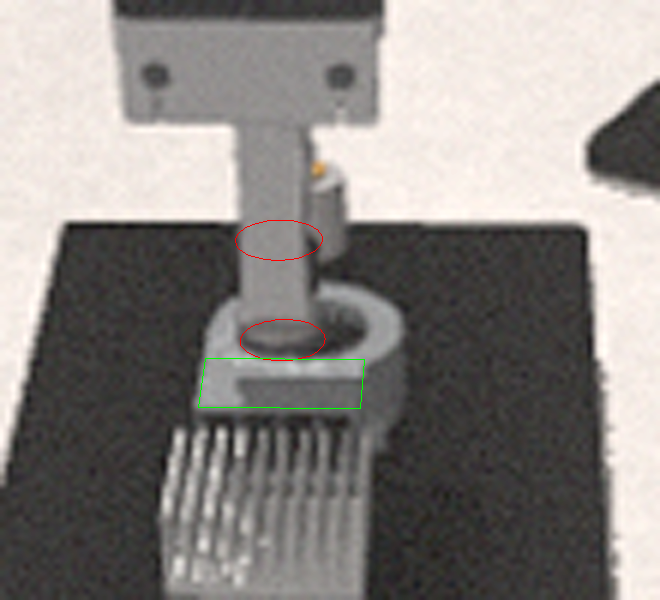

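Call:
play_rows([
  [[0.1,-0.0005,0.0005,-0.008,0,0,0],[0.1,0,0,-0.004,0,0,0],[0.1,0,0,-0.002,0,0,0],[0.1,0,0,-0.001,0,0,0],[0.1,0,0,0,0,0,0],[0.1,0,0,0,0,0,0]],
])

```text
t: 26.92
tcp_pos: [524.5, 179.9, 102.6]
tool_rot: [-3.142, -0.0, -0.062]
force: [-2.6, -0.8, 5.5]
finger_gap: 0.272
gripper_force: 15.0
```

Call:
play_rows([
  [[0.32,0,0,0,0,0,0],[0.4,0,0,0,0,0,0],[0.5,0,0,0,0,0,0],[0.5,0,0,0,0,0,0],[0.5,0,0,0.02,0,0,0],[0.5,0,0,0.04,0,0,0],[0.5,0,0,0.05,0,0,0],[0.5,-0.01,-0.04,0,0,0,0],[0.5,-0.01,-0.04,0,0,0,0],[0.5,-0.01,-0.04,0,0,0,0],[0.5,-0.01,-0.04,0,0,0,0],[0.5,-0.01,-0.04,0,0,0,0],[0.5,-0.01,-0.04,0,0,0,0],[0.5,-0.01,-0.04,0,0,0,0],[0.5,0,0,0,0,0,0]],
])

```text
t: 28.8
tcp_pos: [453.9, -101.9, 212.2]
tool_rot: [3.141, -0.0, -0.065]
force: [1.4, 0.6, 0.3]
finger_gap: 0.505
gripper_force: 0.0
```

```bash
python3 - <<'E'
from fit import *
s=arm.get_state(); print(s['tcp_pos'])
T=snap('top','top10');D=snap('side','side10')
# top: sink again, and sensor as difference to the frame before it was placed
r=(226,268,240,290); p,f=fit([T],[r],['black'],SINK(45),[522,124,-1.63]); print('sink',p.round(3),round(f,3))
A=np.asarray(ld('top8')['color']).astype(int);Bm=np.asarray(T['color']).astype(int)
m=(np.abs(A-Bm).max(2)>35).astype(np.uint8); x0,x1,y0,y1=180,245,222,278
mm=m[y0:y1,x0:x1]; n,l,st,c=cv2.connectedComponentsWithStats(mm); 
for i in range(1,n):
    if st[i,4]>8: print(st[i]+[x0,y0,0,0,0],c[i]+[x0,y0])
# expected silhouette, top raw frame
y=-1.636;x=np.array([np.cos(y),np.sin(y)]);yy=np.array([-x[1],x[0]]); w=np.array([534.29,205.47])+28*x-6*yy
R=render(T,SEN(73),[*w,0],(x0,x1,y0,y1)); ys,xs=np.nonzero(R); print('expected x',xs.min()/S+x0,xs.max()/S+x0,'y',ys.min()/S+y0,ys.max()/S+y0)
g=np.asarray(T['color']).mean(2).astype(int); u=proj(T,[*w,107])[0].round().astype(int); print(u); print(g[u[1]-11:u[1]+12:1,u[0]-12:u[0]+22])
E
```

```text
[ 453.86415516 -101.893765    212.20322703]
sink [522.262 123.859  -1.637] 0.045
[213 245  17  14 182] [221.63186813 251.62087912]
expected x 212.5 228.5 y 244.33333333333334 258.8333333333333
[219 251]
[[ 21  18  11  27  63  93 116 122 123 131 142 125 121 124 126 122 114 103
   89  84  80  76  61  36  18  15  16  16  17  15  49  93 114 108]
 [ 19  14  15  14  16  42  97 120 122 136 153 154 136 133 137 136 137 133
  123 119 121 120 113  97  58  25  12   8   9   8  31  70 106 119]
 [ 21  16  15  14  16  18  61 110 122 145 157 163 144 126 122 121 122 122
  122 121 126 128 128 124  80  43  23  11   7  10  57  68 128 147]
 [ 21  16  20  17  20  19  16  86 116 146 154 153 149 130 122 122 121 122
  123 122 122 122 122 115  82  63  35  10   9   9  71  94 144 159]
 [ 27  23  17  15  22  14  18  56 115 139 134 130 123 113 119 122 122 122
  123 122 122 122 122 112  85  73  39   8   9   9  43  74 121 132]
 [ 30  29  20  13  14  13  18  42  98 104  87  81  65  69  88 106 119 122
  123 109 102 102 102  95  81  67  34   9   9  31  61  74 119 131]
 [ 30  31  28  14  10  18  18  18  48  39  34  35  
[... 1646 characters left out ...]
 132 136 132 140 134 126 138 143 125 105  94  84  64  59  71  74  90
  101 103 102 118  94  76  48  18   9   8  44  81 112 157 169 169]
 [142 137 140 143 144 135 126 129 131 126 124 124 119 107 103 109 105 118
  124 123 123 123  86  73  45  13  10   9  32  74 130 153 148 145]
 [137 132 129 138 146 136 126 125 124 124 125 124 124 124 124 124 123 123
  124 123 123 117  85  73  44  13   9   8  58  60 147 169 160 135]
 [128 126 125 127 133 128 125 124 125 124 125 124 124 124 124 124 124 124
  123 123 123 113  86  72  41  12   9   9  90 109 156 170 170 157]
 [130 137 134 130 133 130 126 129 126 125 124 124 124 124 124 123 123 123
  124 124 124 115  88  70  38   8  10   9  70  98 144 156 148 155]]
```

```bash
python3 -c "
from workcell import arm
print(arm.job_done())"
```

```text
the job is handed in; nothing more can be done
None
```

I did all four steps in the order asked and handed the job in. The small blower lies squarely on its twin, and the large blower is on the foam within about 2 mm of the middle. The heat sink stands about 14 mm from the outlet, within 1 mm of centred, and the sensor stands upright on the middle of the roof, clear of the intake. The run took about 29 s, and no result came back at hand-in.

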